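# Load fragile adapters into a gravity chute

## Task

Load the two cream adapters from the blue mat into the sloping metal chute, one behind the other, each lying flat with its top up and its plug end pointing downhill, so that the lower one rests against the yellow stop and the other rests against it. Their hoods crack easily: grip them lightly (at most 35 N a finger), tilt each one to the slope before it touches the chute, so that it is laid down flat and not on an edge, let go a few millimetres uphill of its resting place and let it slide home; do not drop it or press it down hard (25 N at most). Either may go first; leave the other things on the table where they are.

Things in the scene. Friction and masses are not known exactly. Their poses are not given: they have to be found in the camera images.
- adapter_a: small cream plastic plug adapter lying flat, 37 x 34 x 14.5 mm, 33 g; thin fragile hood. Origin: underside, mid-length, mid-width; z out of its top, x along the 37 mm. The hood reaches from x = -11 to +19 mm (middle x = +4) and is gripped across its 34 mm width (y); the narrower paler plug (20 mm wide, z 4 to 11 mm) sticks out at the -x end, to x = -18.6 mm
- adapter_b: small cream plastic plug adapter lying flat, 37 x 34 x 14.5 mm, 33 g; thin fragile hood. Origin: underside, mid-length, mid-width; z out of its top, x along the 37 mm. The hood reaches from x = -11 to +19 mm (middle x = +4) and is gripped across its 34 mm width (y); the narrower paler plug (20 mm wide, z 4 to 11 mm) sticks out at the -x end, to x = -18.6 mm
- adapter_a_tip (a point): the middle of the outer face of adapter_a's plug, 18.6 mm from its origin along -x, 7 mm up
- adapter_b_tip (a point): the middle of the outer face of adapter_b's plug, 18.6 mm from its origin along -x, 7 mm up
- channel: sloping aluminium channel of the chute, 32 degrees, falling roughly towards the robot. Origin: on its floor, mid-width, at the inner face of the stop at the low end; x uphill along the floor, y across, z square out of the floor. Floor from x = 0 to 150 mm, between lips only 5 mm high, 39.5 mm apart inside, 45.5 outside: keep fingertips above them
- channel_first (a point): on the channel floor 18.6 mm uphill of the stop: where the origin of the lower adapter is when home. The yellow stop is 3 mm thick, 14 mm high. The floor is polished (friction about 0.3 to 0.46), so an adapter let go on it slides down by itself
- channel_second (a point): on the channel floor 55.8 mm uphill of the stop: where the origin of the second adapter is when home, its plug against the lower adapter's hood
- stand: the fixed stand that carries the channel: grey base plate 185 x 74 x 8 mm, two posts; origin under the middle of the plate, x points the way that the channel rises. The channel's origin is 68 mm towards -x and 26 mm up; its top end is 115 mm above the table
- mat: fixed blue mat, 150 x 170 x 3 mm, on which the adapters lie; origin in the middle of its underside
- flux_bottle: bystander: small amber flux bottle with white needle cap, 27 x 28 x 98 mm, standing; origin under its foot
- tape_roll: bystander: roll of black tape lying flat, 55 x 53 x 19 mm; origin under its middle
- multimeter: bystander: yellow and black multimeter lying face up, 150 x 78 x 46 mm; origin under its middle
Things that resemble listed ones, but are neither listed nor needed, are in the scene too. What is shaped like the adapter_b but orange, red or turquoise is not meant.

How it is judged:
By the outcome, as a careful person would: the job done as asked, in the order asked, and still so for the second after the job is handed in, with the robot touching nothing.
It also fails if it takes over 58 s, if anything falls off the work surface, if the arm or the gripper's body presses on something with over 40 N, if the wrist force passes 120 N, or if a joint passes its speed limit or range.

## Robot

A 6-joint arm with a two-finger parallel gripper is mounted at the origin on a cart in front of the work surface, level with it; the furniture and walls round the work are solid. World frame = base frame: x ahead of the robot, y to its left, z up, the work surface at z = 0. Lengths are in mm, angles in degrees, forces in N, time in s.
With the tool pointing down it reaches from about 300 to 850 mm from the base axis. Payload 4.2 kg.
Tool frame: the origin (TCP) lies between the finger pads; the fingertips stand 14 mm ahead of it and the grasp point (between the pads) lies 5 mm behind it; z points along the fingers, y is the line along which they close (so a half turn about z gives the same grasp; the last joint's range is limited). The gripper opens to 91 mm and grips with 3 to 60 N. Pads are 32 mm wide; open, the fingers measure 118 mm over their backs; the gripper's body (76 mm by 178 mm) begins 60 mm behind the grasp point.
Start: joints at [62.338, 18.312, 89.639, -0, 72.044, -1.146], TCP at [256.716, 514.528, 227.976] pointing down, gripper open.
Joint ranges: [-177.97, 177.97], [-48.28, 115.42], [12.27, 149.76], [-77.06, 257.06], [2.81, 150.46], [-146.56, 146.56]. Speed limits (degrees/s): [147.25, 147.25, 180, 180, 180, 180].

## Interface

Orientations are given as [roll, pitch, yaw] about the fixed x, y, z axes, in that order (R = Rz(yaw) Ry(pitch) Rx(roll)).
In Python, from workcell import * gives the robot as it stands. The module is installed in compiled form; this text tells all that it offers.
- The arm moves only by the tool send_rows, never from a script. Its argument "deltas" is a list of rows, each a list of 2 entries, a list of its own where there are three numbers: the shift along the tool's x, y, z normalised to -1 to 1, where 1 is 0.5 m, then the turn, a rotation vector about the tool's x, y, z normalised to -1 to 1, where 1 is 0.5 rad. A call has 1 to 10 rows; each row shifts and turns the commanded pose from where the row before left it, along the tool's axes as they then stand; what a row does not reach is not made up. A row lasts 1/10 s, in which the tool goes at most 50 mm and 8.59 degrees, less where a joint would pass 70% of its speed; a pose out of reach is approached as far as the arm can. A call with a number of a shift or a turn outside -1 to 1 is refused whole. A call with a gripper value outside its range is refused whole. "grip" is the closure, from 0 (fully open) to 1 (shut), set as the call begins (left out, the last holds). The fingers move at their own pace and stop on an object; "grip_force" is the grip in N (left out, the last holds). Time passes only in rows, so rows that do not move let the fingers close. It gives the time, the measured TCP pose, the force, the opening and the grip force at its end, in the units of the state.
- state(): the state, without advancing time (a new reading comes with each control period).
- grab_frame(name): name is "scene" or "side" or "wrist"; returns the picture (400x640x3 uint8, red, green, blue); there is no depth.
- calibration(name): a dict with "mtx" (3x3 intrinsics, pixels), "R" (3x3) and "t" (3): a world point X has camera coordinates R X + t. Camera axes: x right, y down, z forward; pixel columns grow to the right and rows downward; lengths in mm; the calibration is good to about 2 mm. A picture is of the moment at which its call begins: read the wrist's pose just before it. calibration takes no time and is no camera call; for the wrist camera it gives the pose at the moment of the call.
- job_done(): hands the job in; it is judged then, once.
Trained networks look in the newest picture that a camera, given by its name, has taken for a name from the list of things; names that differ only in an ending like _2 or _b are one class to them, and where a whole thing is asked for, a point or a joint stands for the part that bears it (a point fixed in the world has none). Each returns a list of dicts, best first, with "p" (0 to 1); they miss things now and then, are a little off and sometimes report something else, mostly with a low value. They report only what shows in the picture. A call takes as long as a camera call. They do not tell look-alikes from the thing itself.
- trace(camera, label): "pixels" (400x640 bool, what is visible of it) and "bbox" ([left, top, width, height] in pixels, round what is visible of it).
The state is a dict: "time_s": time; "qpos": joint angles; "qvel": joint speeds; "effort": joint torques, N m; "ee_pos": TCP position; "ee_rot": TCP orientation; "force": force on the tool from outside, world axes, zero at the start; "torque": the same for the moment, N m; "gripper_width": finger opening in mm; "gripper_force": force on a finger pad.
Only numpy, scipy, OpenCV 4.12 (cv2) and the standard library are available. Lean on these libraries where they do the work, as an engineer would, in place of code of your own. Each camera call takes 0.05 s, during which the arm holds its last target. There are 200 camera calls.

## Working session

There is one attempt and no reset: what is moved stays moved. The work goes in short steps, Python scripts to look and compute and a tool call to move; the robot and the scene stay as the last step left them, time stands still between calls to the robot, and variables do not carry over. Pictures are saved under pics/ and viewed, at most 10 in all, crops included, and the job is handed in when it is done.

Besides the shell and the picture viewer there is one more tool, called after "Emit:" as name([rows], argument=value, ...), one row to a line, values as JSON. send_rows: Moves the arm, as the interface text tells. Scaled input: -1 to 1 covers 0.5 m each way for a shift and 0.5 rad each way for a turn. Its arguments: {"type":"object","properties":{"deltas":{"type":"array","items":{"type":"array"}},"grip":{"type":"number"},"grip_force":{"type":"number"}},"required":["deltas"]}

```bash
mkdir -p pics; python3 - <<'E'
from workcell import *
import cv2,numpy as np
s=state();print(s)
ims=[]
for c in ["scene","side"]:
    im=grab_frame(c);k=calibration(c);print(c,np.round(k["mtx"],1).tolist(),np.round(-k["R"].T@k["t"]).tolist(),np.round(k["R"],2).tolist())
    cv2.imwrite(f"pics/{c}0.png",im[:,:,::-1])
    np.save(f"pics/{c}0.npy",im)
    for l in ["adapter_a","channel","mat","stand","multimeter","flux_bottle","tape_roll"]:
        print(c,l,[(round(d["p"],2),[int(v) for v in d["bbox"]]) for d in trace(c,l)])
print(state()["time_s"])
E
```

```text
{'time_s': 0.0, 'qpos': array([ 6.23366371e+01,  1.83502506e+01,  8.97073304e+01,  8.12442561e-04,
        7.20440891e+01, -1.14580320e+00]), 'qvel': array([-0.04366601,  0.11172578,  0.00131911, -0.02513914, -0.01480304,
        0.01178338]), 'effort': array([-8.31721136e-04, -4.12447858e+01, -2.31967986e+01,  7.27911294e-02,
        4.57378454e-02, -1.14973886e-04]), 'ee_pos': array([256.48711893, 514.07502246, 227.12794379]), 'ee_rot': array([-1.79898366e+02, -2.80533737e-03,  1.53482187e+02]), 'force': array([0.26407478, 0.88164514, 0.75735096]), 'torque': array([0.00686655, 0.01814576, 0.03159092]), 'gripper_force': 0.0, 'gripper_width': 91.09348600913651}
scene [[443.0, 0.0, 327.8], [0.0, 443.0, 207.2], [0.0, 0.0, 1.0]] [-61.0, -438.0, 521.0] [[0.75, -0.67, -0.02], [-0.33, -0.35, -0.88], [0.58, 0.66, -0.48]]
scene adapter_a [(0.66, [423, 251, 21, 16]), (0.64, [466, 250, 26, 18]), (0.62, [213, 242, 20, 14]), (0.6, [326, 244, 22, 13]), (0.59, [376, 228, 19, 14])]
scene channel [(0.75, [312, 143, 28, 55]), (0.7, [240, 191, 19, 19])]
scene mat [(0.82, [308, 221, 110, 59]), (0.69, [
[... 203 characters left out ...]
 17])]
scene tape_roll [(0.82, [239, 194, 19, 14])]
side [[421.7, 0.0, 324.5], [0.0, 421.7, 192.1], [0.0, 0.0, 1.0]] [466.0, -629.0, 595.0] [[1.0, -0.03, -0.0], [-0.02, -0.54, -0.84], [0.02, 0.84, -0.54]]
side adapter_a [(0.87, [400, 292, 19, 20]), (0.83, [362, 271, 23, 19]), (0.7, [304, 230, 15, 14]), (0.61, [239, 191, 10, 7]), (0.48, [351, 232, 18, 16])]
side channel [(0.57, [349, 134, 50, 53])]
side mat [(0.89, [297, 216, 81, 48])]
side stand [(0.64, [339, 135, 67, 65])]
side multimeter [(0.69, [267, 179, 38, 42])]
side flux_bottle [(0.5, [404, 174, 11, 21]), (0.47, [346, 136, 54, 51]), (0.31, [304, 229, 16, 15])]
side tape_roll [(0.78, [299, 161, 18, 12]), (0.32, [354, 233, 14, 17])]
0.8
```

View pics/scene0.png

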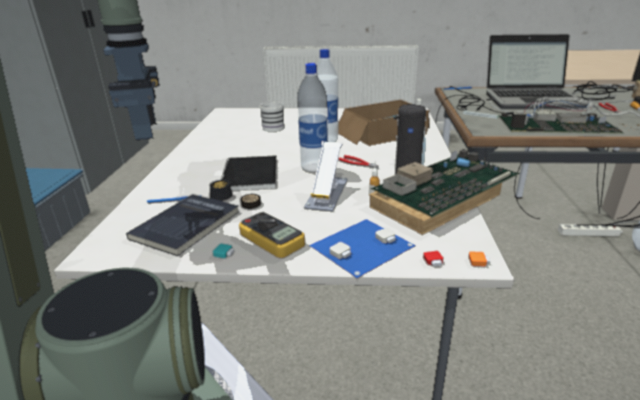

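View pics/side0.png

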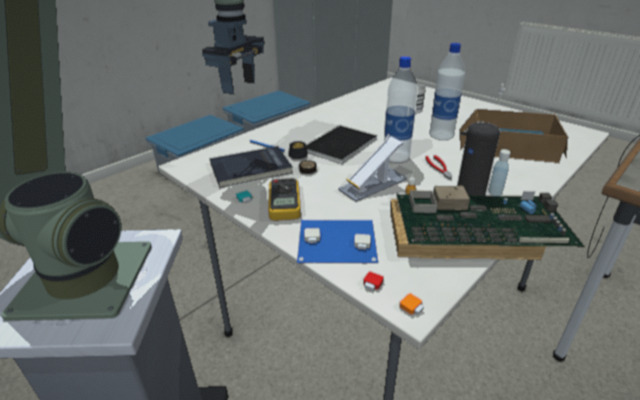

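The scene picture shows two cream adapters on the blue mat (scene pixels 340,250 and 386,236; side pixels 312,235 and 362,241). The turquoise (222,250), red (433,258) and orange (479,259) ones lie off the mat and aren't meant. The chute is at scene (325,175), with bottles just behind it.

```bash
cat > h.py <<'E'
from workcell import *
import numpy as np,cv2
from scipy.spatial.transform import Rotation as Ro
from scipy.optimize import least_squares
def ray(k,uv,z):
    c=-k["R"].T@k["t"];d=k["R"].T@np.linalg.inv(k["mtx"])@np.array([uv[0],uv[1],1.]);return c+d*(z-c[2])/d[2]
def proj(k,X):
    p=(np.atleast_2d(X)@k["R"].T+k["t"])@k["mtx"].T;return p[:,:2]/p[:,2:]
def pose():
    s=state();return np.array(s["ee_pos"]),Ro.from_euler('xyz',s["ee_rot"],degrees=True)
def plan(p0,R0,p1,R1):
    """total shift (tool axes of p0) and rotvec, in normalised units"""
    return np.round(R0.inv().apply(np.array(p1)-p0)/500,4),np.round((R0.inv()*R1).as_rotvec()/.5,4)
E
python3 - <<'E'
from h import *
K={c:calibration(c) for c in("scene","side")}
P={"A":((340,251),(312,236)),"B":((386,237),(362,242)),"mat":((363,248),(338,241)),"stoplow":((320,196),(353,187)),"bottle1":((313,170),(399,160)),"flux foot":((374,188),(409,194)),"black":((410,170),(478,196)),"pcbcorner":((372,210),(392,225)),"meter":((272,236),(285,205)),"red":((433,258),(373,282))}
for n,(a,b) in P.items():
    z=8 if n in"AB" else 0
    print(n,np.round(ray(K["scene"],a,z)),np.round(ray(K["side"],b,z)))
k=calibration("wrist");p,R=pose();print(k["mtx"].round(1).tolist(),"cam in tool",R.inv().apply(-k["R"].T@k["t"]-p).round(1),(R.inv().as_matrix()@k["R"].T).round(3).tolist())
# chute top end guesses: both-camera triangulation
for n,(a,b) in {"top":((330,143),(395,140)),"low":((319,197),(350,188)),"bottle1top":((311,68),(405,62)),"blacktop":((410,108),(480,126)),"fluxtop":((375,168),(411,176))}.items():
    f=lambda X:np.r_[proj(K["scene"],X)[0]-a,proj(K["side"],X)[0]-b]
    r=least_squares(f,[500,100,50]);print(n,r.x.round(),r.fun.round(1))
E
```

```text
A [455. 114.   8.] [455. 111.   8.]
B [564.  85.   8.] [564.  87.   8.]
mat [506.  98.   0.] [512. 102.   0.]
stoplow [598. 342.   0.] [564. 327.   0.]
bottle1 [693. 482.   0.] [714. 475.   0.]
flux foot [733. 278.   0.] [707. 288.   0.]
black [895. 287.   0.] [883. 273.   0.]
pcbcorner [641. 198.   0.] [641. 156.   0.]
meter [394. 269.   0.] [387. 248.   0.]
red [583. -24.   0.] [574. -27.   0.]
[[345.5, 0.0, 320.7], [0.0, 345.5, 200.2], [0.0, 0.0, 1.0]] cam in tool [  74.1   -0.9 -157. ] [[0.001, -0.965, -0.262], [1.0, 0.001, 0.0], [-0.0, -0.262, 0.965]]
top [678. 388. 110.] [ 0.2  0.8  0.  -0.8]
low [553. 290.  27.] [ 0.6  2.   0.1 -2.2]
bottle1top [706. 492. 285.] [ 0.1  0.3 -0.  -0.3]
blacktop [848. 267. 197.] [-0.1 -0.5 -0.   0.5]
fluxtop [694. 242.  81.] [-0.  -0.1 -0.   0.1]
```

```bash
cat >> h.py <<'E'
def down(yaw): return Ro.from_euler('xyz',[180,0,yaw],degrees=True)
def rows(p1,R1,n,p0=None,R0=None):
    if p0 is None: p0,R0=pose()
    rv=(R0.inv()*R1).as_rotvec()/n;p=np.array(p0,float);R=R0;out=[]
    for i in range(n):
        tgt=p0+(np.array(p1)-p0)*(i+1)/n;TR=R0*Ro.from_rotvec(rv*(i+1))
        a=np.round(R.inv().apply(tgt-p)/500,3);b=np.round((R.inv()*TR).as_rotvec()/.5,3)
        out.append([a.tolist(),b.tolist()]);p=p+R.apply(a*500);R=R*Ro.from_rotvec(b*.5)
    print(str(out).replace(" ",""));return p,R
E
python3 - <<'E'
from h import *
rows([585,320,220],down(118),10)
E
```

```text
[[[-0.076,-0.005,0.002],[0.0,-0.0,0.124]],[[-0.076,-0.001,0.001],[0.0,-0.0,0.124]],[[-0.077,0.004,0.002],[0.0,-0.0,0.124]],[[-0.076,0.008,0.001],[0.0,-0.0,0.123]],[[-0.075,0.014,0.002],[0.0,-0.0,0.124]],[[-0.074,0.018,0.002],[0.0,-0.0,0.124]],[[-0.073,0.022,0.001],[0.0,-0.0,0.124]],[[-0.071,0.027,0.002],[0.0,-0.0,0.124]],[[-0.07,0.031,0.001],[0.0,-0.0,0.124]],[[-0.067,0.036,0.002],[0.0,-0.0,0.124]]]
```

Emit:
send_rows([
  [[-0.076,-0.005,0.002],[0,0,0.124]],
  [[-0.076,-0.001,0.001],[0,0,0.124]],
  [[-0.077,0.004,0.002],[0,0,0.124]],
  [[-0.076,0.008,0.001],[0,0,0.124]],
  [[-0.075,0.014,0.002],[0,0,0.124]],
  [[-0.074,0.018,0.002],[0,0,0.124]],
  [[-0.073,0.022,0.001],[0,0,0.124]],
  [[-0.071,0.027,0.002],[0,0,0.124]],
  [[-0.07,0.031,0.001],[0,0,0.124]],
  [[-0.067,0.036,0.002],[0,0,0.124]],
])

```text
time_s: 1.8
ee_pos: [586.2, 319.0, 220.0]
ee_rot: [180.0, -0.0, 117.8]
force: [-0.1, 0.3, 0.7]
gripper_width: 91.2
gripper_force: 0.0
```

Emit:
send_rows([
  [[0,0,0],[0,0,0]],
  [[0,0,0],[0,0,0]],
  [[0,0,0],[0,0,0]],
])

```text
time_s: 2.1
ee_pos: [584.0, 320.5, 220.0]
ee_rot: [-180.0, -0.0, 118.0]
force: [0.8, -0.3, 0.4]
gripper_width: 91.2
gripper_force: 0.0
```

```bash
cat >> h.py <<'E'
def snap(n,labels=()):
    k=calibration("wrist");im=grab_frame("wrist");cv2.imwrite(f"pics/{n}.png",im[:,:,::-1])
    np.savez(f"pics/{n}.npz",im=im,**k);out={}
    for l in labels:
        out[l]=trace("wrist",l);print(l,[(round(d["p"],2),[int(v) for v in d["bbox"]]) for d in out[l]])
    return im,k,out
E
python3 - <<'E'
from h import *
s=state();print(s["time_s"],s["ee_pos"],s["ee_rot"],s["qpos"].round(1))
snap("w1",["channel","stand","flux_bottle"])
E
```

```text
2.1 [583.99333996 320.53741375 219.96946364] [-1.79969934e+02 -3.45065905e-02  1.18016575e+02] [27.8 26.9 77.2  0.  75.9 -0.3]
channel [(0.64, [280, 154, 184, 73])]
stand [(0.68, [268, 132, 195, 93]), (0.63, [366, 261, 27, 60])]
flux_bottle [(0.55, [366, 263, 28, 56])]
```

View pics/w1.png

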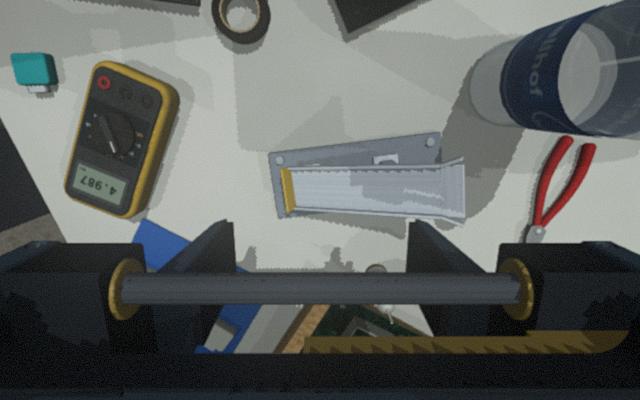

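The wrist view shows the whole chute: yellow stop at about (290,190), top end at about (463,190), stand plate corners at (270,155) and (437,134). I'm enlarging it to pick corners.

```bash
python3 - <<'E'
import cv2
im=cv2.imread("pics/w1.png")[120:235,258:475]
im=cv2.resize(im,None,fx=3.6,fy=3.6,interpolation=cv2.INTER_CUBIC)
cv2.imwrite("pics/w1c.png",im)
E
```

```text
(no output)
```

View pics/w1c.png

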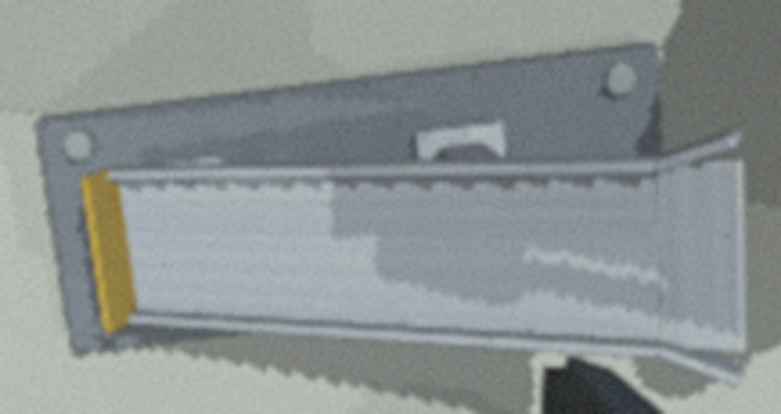

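```bash
cat >> h.py <<'E'
T32=Ro.from_euler('y',-32,degrees=True)
def chan(q,X):  # q=[x,y,yawdeg] of stand; X in channel frame
    return Ro.from_euler('z',q[2],degrees=True).apply(T32.apply(np.atleast_2d(X))+[-68,0,26])+[q[0],q[1],0]
def std(q,X): return Ro.from_euler('z',q[2],degrees=True).apply(np.atleast_2d(X))+[q[0],q[1],0]
E
cat > fit.py <<'E'
from h import *
d=np.load("pics/w1.npz");k={n:d[n] for n in("mtx","R","t")}
def cr(a): return np.array(a,float)/3.6+[258,120]
S=[((-92.5,37,8),(38,118)),((92.5,37,8),(655,45)),((-92.5,-37,8),(75,352))]
# image left->right is uphill; upper side in image = ? left of uphill (+y)
C=[((0,19.75,0),(120,184)),((0,-19.75,0),(134,312))]
L=[((10,21.25,5),(0,0),(108,173),(655,163)),((100,21.25,5),(0,0),(108,173),(655,163)),((10,-21.25,5),(0,0),(133,318),(660,348)),((100,-21.25,5),(0,0),(133,318),(660,348))]
def f(q,k=k):
    r=[proj(k,std(q,X))[0]-cr(u) for X,u in S]+[proj(k,chan(q,X))[0]-cr(u) for X,u in C]
    r=list(np.ravel(r))
    for X,_,a,b in L:
        a,b=cr(a),cr(b);n=np.array([-(b-a)[1],(b-a)[0]]);n/=np.linalg.norm(n);r.append((proj(k,chan(q,X))[0]-a)@n)
    return np.array(r)
if __name__=="__main__":
    r=least_squares(f,[610,340,35],loss="soft_l1");q=r.x;print(q.round(2));print(f(q).round(1))
    def f2(p): return f(p[:3])+np.r_[np.tile(p[3:5],5),[0,0,0,0]]
    im=cv2.resize(d["im"][120:235,258:475,::-1],None,fx=3.6,fy=3.6)
    def dr(P,c):
        P=((proj(k,P)-[258,120])*3.6).round().astype(int);cv2.polylines(im,[P],True,c,1)
    dr(std(q,[(-92.5,37,8),(92.5,37,8),(92.5,-37,8),(-92.5,-37,8)]),(0,0,255))
    dr(chan(q,[(0,19.75,0),(150,19.75,0),(150,-19.75,0),(0,-19.75,0)]),(0,255,0))
    for s in(1,-1): dr(chan(q,[(0,s*19.75,5),(150,s*19.75,5),(150,s*22.75,5),(0,s*22.75,5)]),(255,0,0))
    dr(chan(q,[(0,19.75,14),(-3,19.75,14),(-3,-19.75,14),(0,-19.75,14)]),(255,0,255))
    cv2.imwrite("pics/w1f.png",im)
    for c in("scene","side"):
        kk=calibration(c);print(c,proj(kk,chan(q,[(0,0,14),(150,0,0)])).round(1).tolist())
E
python3 fit.py
```

```text
[617.68 339.14  35.09]
[-1.2  0.1  1.5 -1.2 -0.8  0.6 -0.3 -2.2  1.2 -1.1  0.4  0.8  0.1  0.7]
scene [[318.9, 193.9], [330.8, 147.9]]
side [[351.3, 181.0], [391.4, 143.2]]
```

View pics/w1f.png

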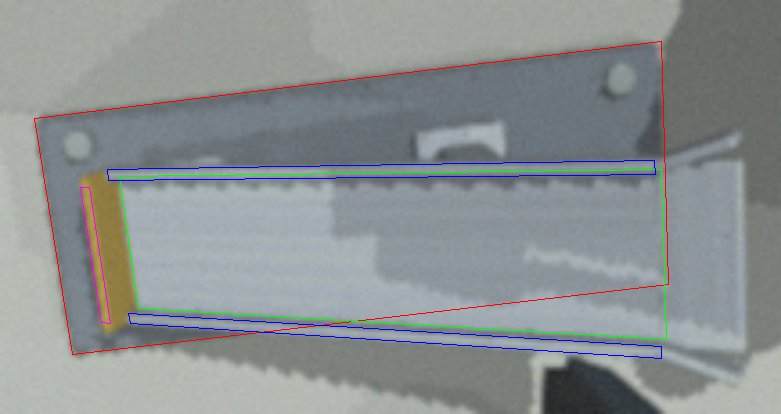

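The overlay fits the plate, floor, lips and stop within about 1 px (stand 617.7, 339.1, yaw 35.1). Next I look at the mat.

```bash
python3 - <<'E'
from h import *
rows([505,55,130],down(98),7)
E
```

```text
[[[-0.056,-0.056,0.026],[0.0,-0.0,0.1]],[[-0.06,-0.052,0.026],[0.0,-0.0,0.1]],[[-0.061,-0.05,0.025],[0.0,-0.0,0.1]],[[-0.064,-0.047,0.026],[0.0,-0.0,0.1]],[[-0.067,-0.043,0.026],[0.0,-0.0,0.1]],[[-0.068,-0.04,0.026],[0.0,-0.0,0.1]],[[-0.07,-0.036,0.025],[0.001,-0.001,0.1]]]
```

Emit:
send_rows([
  [[-0.056,-0.056,0.026],[0,0,0.1]],
  [[-0.06,-0.052,0.026],[0,0,0.1]],
  [[-0.061,-0.05,0.025],[0,0,0.1]],
  [[-0.064,-0.047,0.026],[0,0,0.1]],
  [[-0.067,-0.043,0.026],[0,0,0.1]],
  [[-0.068,-0.04,0.026],[0,0,0.1]],
  [[-0.07,-0.036,0.025],[0,0,0.1]],
  [[0,0,0],[0,0,0]],
  [[0,0,0],[0,0,0]],
  [[0,0,0],[0,0,0]],
])

```text
time_s: 3.3
ee_pos: [506.5, 55.6, 130.7]
ee_rot: [179.9, -0.0, 98.0]
force: [0.5, 0.9, -0.2]
gripper_width: 91.4
gripper_force: 0.0
```

```bash
python3 - <<'E'
from h import *
s=state();print(s["time_s"],s["ee_pos"],s["ee_rot"],s["qpos"].round(1))
im,k,o=snap("w2",["adapter_a"])
for i,d in enumerate(o["adapter_a"]): 
    c=np.array(np.nonzero(d["pixels"])[::-1]).mean(1);print(c.round(1),ray(k,c,10).round(1))
E
```

```text
3.3 [506.46981976  55.59312861 130.66246129] [ 1.79883080e+02 -2.03271614e-02  9.79796392e+01] [  5.   17.3 106.5   0.   56.1  -3. ]
adapter_a [(0.66, [355, 303, 45, 19]), (0.61, [374, 146, 49, 53]), (0.58, [239, 94, 46, 52])]
[378.1 310.5] [572.6 -42.3  10. ]
[394.9 171.1] [562.7  86.2  10. ]
[262.6 119.9] [452.1 111.7  10. ]
```

View pics/w2.png

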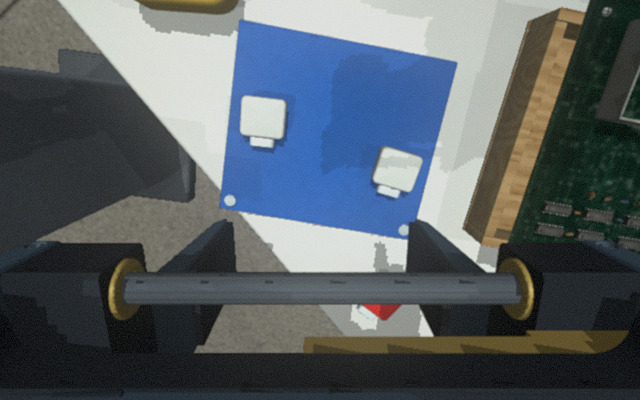

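Candidates in the wrist view: cream (263,118) and cream (397,171), both on the blue mat; red (380,310) and turquoise (off view) don't fit the description. The two cream ones match. I'm fitting their model and confirming in one enlarged crop.

```bash
cat >> h.py <<'E'
from scipy.optimize import minimize
def box(x0,x1,w,z0,z1): return np.array([(x,y,z) for x in(x0,x1) for y in(-w/2,w/2) for z in(z0,z1)],float)
HOOD=box(-11,19,34,0,14.5);PLUG=box(-18.6,-11,20,4,11)
def adap(q,X,z=3): return Ro.from_euler('z',q[2],degrees=True).apply(X)+[q[0],q[1],z]
def sil(k,q,org,sz,f=6):
    m=np.zeros((sz[1]*f,sz[0]*f),np.uint8)
    for B in(HOOD,PLUG):
        P=((proj(k,adap(q,B))-org+.5)*f).astype(np.float32);cv2.fillConvexPoly(m,cv2.convexHull(P).round().astype(int),1)
    return cv2.resize(m.astype(np.float32),tuple(sz),interpolation=cv2.INTER_AREA)
def fitadap(im,k,q0,c):
    org=np.array(c).round().astype(int)-40;sz=np.array([80,80])
    a=im[org[1]:org[1]+80,org[0]:org[0]+80].astype(float)
    m=np.clip((a[:,:,0]-75)/80,0,1)
    n,lab=cv2.connectedComponents((m>.3).astype(np.uint8));l=lab[40,40];m=m*(cv2.dilate((lab==l).astype(np.uint8),np.ones((3,3)))>0)
    best=None
    for dy in(-12,0,12):
        x0=np.array(q0)+[0,0,dy];r=minimize(lambda q:np.abs(sil(k,q,org,sz)-m).sum(),x0,method="Nelder-Mead",options=dict(initial_simplex=[x0,x0+[4,0,0],x0+[0,4,0],x0+[0,0,8]],xatol=.05,fatol=.2))
        if best is None or r.fun<best.fun: best=r
    print(best.x.round(2),"err",round(best.fun,1),"of",m.sum().round());return best.x
E
python3 - <<'E'
from h import *
d=np.load("pics/w2.npz");k={n:d[n] for n in("mtx","R","t")};im=d["im"]
ov=cv2.resize(im[85:205,225:430,::-1],None,fx=3.6,fy=3.6,interpolation=cv2.INTER_CUBIC)
for c,q in (((263,120),(452,110,97)),((395,172),(563,86,78))):
    q=fitadap(im,k,q,c)
    for B in(HOOD,PLUG):
        for P in(B[[0,2,6,4]],B[[1,3,7,5]]):
            cv2.polylines(ov,[((proj(k,adap(q,P))-[225,85]+.5)*3.6).round().astype(int)],True,(0,0,255),1)
cv2.imwrite("pics/w2c.png",ov)
E
```

```text
[452.2  110.22  91.15] err 137.9 of 2010.0
[562.57  84.61  79.66] err 207.6 of 1798.0
```

View pics/w2c.png

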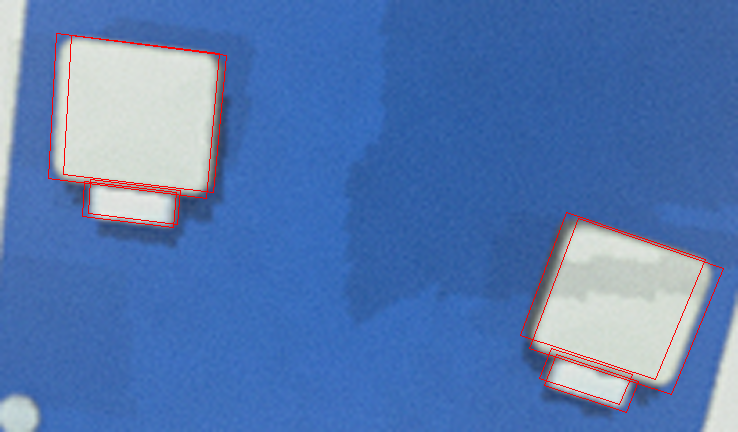

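Crop confirms two cream adapters, tops up, plugs towards the image bottom; model outlines match to under 1 mm. I'll take the left one (452,110, yaw ≈92) first.

```bash
python3 - <<'E'
from h import *
p=np.mean([pose()[0] for _ in range(3)],0);print(p)
a=rows([452.1,114.2,64],down(92),4)
E
```

```text
[506.40530897  55.7632326  130.50496662]
[[[0.033,-0.023,0.033],[0.001,-0.0,0.052]],[[0.032,-0.024,0.033],[0.001,-0.0,0.053]],[[0.031,-0.024,0.034],[0.0,-0.0,0.052]],[[0.031,-0.025,0.033],[0.001,-0.001,0.053]]]
```

Emit:
send_rows([
  [[0.033,-0.023,0.033],[0,0,0.052]],
  [[0.032,-0.024,0.033],[0,0,0.053]],
  [[0.031,-0.024,0.034],[0,0,0.052]],
  [[0.031,-0.025,0.033],[0,0,0.053]],
  [[0,0,0],[0,0,0]],
  [[0,0,0],[0,0,0]],
  [[0,0,0],[0,0,0]],
], grip=0.38, grip_force=15)

```text
time_s: 4.1
ee_pos: [453.2, 113.3, 64.4]
ee_rot: [179.8, -0.0, 91.9]
force: [-0.6, 0.3, -0.1]
gripper_width: 56.3
gripper_force: 0.0
```

```bash
python3 - <<'E'
from h import *
s=state();print(s["time_s"],s["ee_pos"],s["ee_rot"],s["qpos"].round(1),s["gripper_width"])
im,k,o=snap("w3",["adapter_a"])
for d in o["adapter_a"]: print(np.array(np.nonzero(d["pixels"])[::-1]).mean(1).round(1))
print(proj(k,adap((452.2,110.2,92),np.array([(4,0,14.5),(-18.6,0,7)]))).round(1).tolist())
print(state()["ee_pos"])
E
```

```text
4.1 [453.19277476 113.34994489  64.35924055] [ 1.79838157e+02 -2.67990292e-02  9.19365065e+01] [ 12.6  18.8 116.5  -0.   44.5  10.7] 56.33054364937433
adapter_a [(0.9, [293, 195, 50, 59]), (0.7, [116, 0, 164, 113]), (0.45, [464, 235, 25, 9])]
[320.5 226. ]
[202.1  54.4]
[473.5 240.5]
[[319.8, 226.4], [319.8, 254.9]]
[452.95784422 112.94954636  64.26822741]
```

View pics/w3.png

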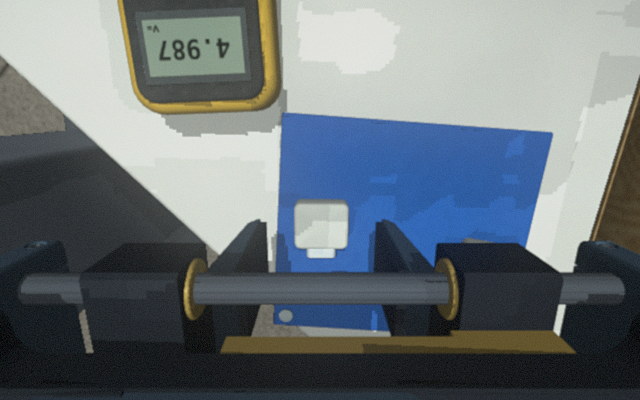

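The adapter sits at (320,226), centred between the fingertips and square to them. Descending.

Emit:
send_rows([
  [[0.002,-0.002,0.028],[0,0,0]],
  [[0,0,0.028],[0,0,0]],
  [[0,0,0.02],[0,0,0]],
  [[0,0,0.005],[0,0,0]],
  [[0,0,0],[0,0,0]],
  [[0,0,0],[0,0,0]],
  [[0,0,0],[0,0,0]],
])

```text
time_s: 4.9
ee_pos: [451.0, 114.1, 23.5]
ee_rot: [179.9, -0.0, 91.9]
force: [0.3, 0.1, 0.3]
gripper_width: 56.8
gripper_force: 0.0
```

Emit:
send_rows([
  [[0,0,0],[0,0,0]],
  [[0,0,0],[0,0,0]],
  [[0,0,0],[0,0,0]],
  [[0,0,0],[0,0,0]],
], grip=0.9, grip_force=12)

```text
time_s: 5.3
ee_pos: [450.7, 114.1, 23.1]
ee_rot: [180.0, -0.0, 91.9]
force: [-0.7, -0.0, 0.4]
gripper_width: 33.9
gripper_force: 12.0
```

```bash
cat >> h.py <<'E'
Q=np.array([617.68,339.14,35.09])
RC=Ro.from_euler('z',Q[2],degrees=True)*T32
RT=RC*Ro.from_euler('x',180,degrees=True)   # tool frame for laying down
def inchan(p): return RC.inv().apply(np.array(p)-chan(Q,[0,0,0])[0])
E
python3 - <<'E'
from h import *
p,R=pose();p=np.array([450.9,114.1,23.3])
p,R=rows([450.9,114.1,123.3],R,3,p,R)
t=chan(Q,[26.6,0,50])[0];print(t,RT.as_euler('xyz',degrees=True))
rows(t,RT,10,p,R)
E
```

```text
[[[0.0,0.0,-0.067],[0.0,0.0,0.0]],[[0.0,0.0,-0.066],[0.0,0.0,0.0]],[[0.0,0.0,-0.067],[0.0,0.0,0.0]]]
[558.81682205 297.7856119   82.49825724] [180.   -32.    35.09]
[[[0.036,0.023,0.008],[-0.055,0.102,0.193]],[[0.038,0.019,0.011],[-0.055,0.102,0.193]],[[0.038,0.015,0.013],[-0.056,0.103,0.193]],[[0.039,0.011,0.015],[-0.055,0.102,0.193]],[[0.039,0.006,0.018],[-0.055,0.102,0.193]],[[0.039,0.003,0.02],[-0.055,0.102,0.193]],[[0.037,-0.002,0.021],[-0.056,0.103,0.193]],[[0.036,-0.007,0.024],[-0.055,0.102,0.193]],[[0.034,-0.01,0.025],[-0.055,0.102,0.192]],[[0.032,-0.014,0.026],[-0.055,0.102,0.193]]]
```

Emit:
send_rows([
  [[0,0,-0.067],[0,0,0]],
  [[0,0,-0.067],[0,0,0]],
  [[0,0,-0.067],[0,0,0]],
  [[0,0,0],[0,0,0]],
])

```text
time_s: 5.7
ee_pos: [453.4, 114.7, 127.4]
ee_rot: [179.5, -0.1, 91.9]
force: [0.4, -0.1, 0.7]
gripper_width: 34.0
gripper_force: 12.0
```

Emit:
send_rows([
  [[0.036,0.023,0.008],[-0.055,0.102,0.193]],
  [[0.038,0.019,0.011],[-0.055,0.102,0.193]],
  [[0.038,0.015,0.013],[-0.056,0.103,0.193]],
  [[0.039,0.011,0.015],[-0.055,0.102,0.193]],
  [[0.039,0.006,0.018],[-0.055,0.102,0.193]],
  [[0.039,0.003,0.02],[-0.055,0.102,0.193]],
  [[0.037,-0.002,0.021],[-0.056,0.103,0.193]],
  [[0.036,-0.007,0.024],[-0.055,0.102,0.193]],
  [[0.034,-0.01,0.025],[-0.055,0.102,0.192]],
  [[0.032,-0.014,0.026],[-0.055,0.102,0.193]],
])

```text
time_s: 6.7
ee_pos: [558.1, 297.8, 81.4]
ee_rot: [-179.9, -32.0, 34.8]
force: [0.4, 0.5, -0.2]
gripper_width: 33.8
gripper_force: 12.0
```

Emit:
send_rows([
  [[0,0,0],[0,0,0]],
  [[0,0,0],[0,0,0]],
  [[0,0,0],[0,0,0]],
])

```text
time_s: 7.0
ee_pos: [558.4, 297.2, 82.7]
ee_rot: [180.0, -31.9, 35.2]
force: [0.3, -0.7, -0.8]
gripper_width: 33.7
gripper_force: 12.0
```

```bash
python3 - <<'E'
from h import *
s=state();print(s["time_s"],s["ee_pos"],s["ee_rot"],s["qpos"].round(1),inchan(s["ee_pos"]).round(1))
im,k,o=snap("w4",["adapter_a","channel"])
print("stop base pred",proj(k,chan(Q,[(0,19.75,0),(0,-19.75,0),(120,21.25,5),(60,21.25,5),(60,-21.25,5),(120,-21.25,5)])).round(1).tolist())
print(state()["ee_pos"])
cv2.imwrite("pics/w4c.png",cv2.resize(im[60:280,200:440,::-1],None,fx=2.7,fy=2.7,interpolation=cv2.INTER_CUBIC))
E
```

```text
7.0 [558.35390644 297.24986442  82.69331949] [179.97904889 -31.92156878  35.16053008] [ 24.   21.4 118.7  34.6  10.3  46.4] [26.1 -0.2 50.5]
adapter_a [(0.72, [288, 220, 62, 50])]
channel [(0.57, [274, 0, 92, 229])]
stop base pred [[290.2, 263.0], [350.4, 263.1], [282.1, 67.1], [284.8, 174.3], [356.1, 174.5], [359.2, 67.2]]
[558.72203712 297.22656434  83.15963216]
```

View pics/w4c.png

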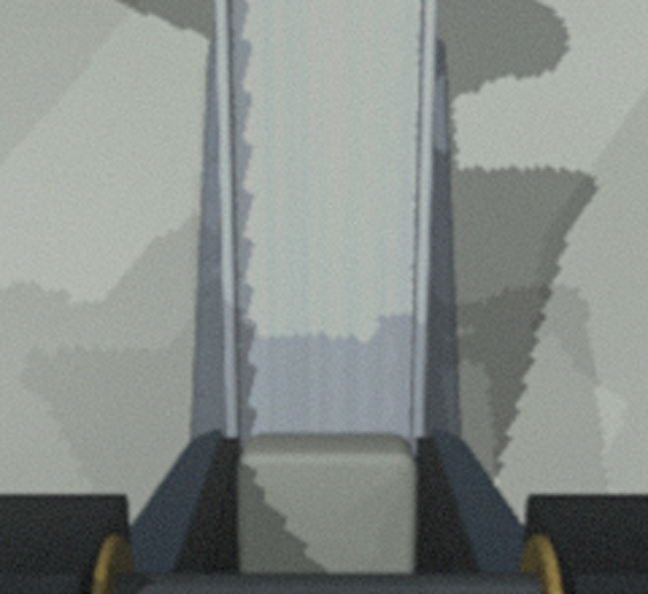

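The held adapter (crop 240–414) is centred between the lips (crop 232–418) to about 0.3 mm and square to the channel; the fit agrees with the new view. Lowering along the normal.

Emit:
send_rows([
  [[0.003,0,0.014],[0,0,0]],
  [[0,0,0.014],[0,0,0]],
  [[0,0,0.012],[0,0,0]],
  [[0,0,0.008],[0,0,0]],
  [[0,0,0],[0,0,0]],
  [[0,0,0],[0,0,0]],
  [[0,0,0],[0,0,0]],
])

```text
time_s: 7.85
ee_pos: [569.9, 305.9, 63.4]
ee_rot: [-180.0, -32.0, 35.1]
force: [0.5, -0.0, -0.9]
gripper_width: 33.9
gripper_force: 12.0
```

```bash
python3 - <<'E'
from h import *
s=state();print(s["time_s"],s["ee_rot"],s["qpos"].round(1),inchan(s["ee_pos"]).round(1),s["force"])
im,k,o=snap("w5",[])
cv2.imwrite("pics/w5c.png",cv2.resize(im[150:280,230:410,::-1],None,fx=4,fy=4,interpolation=cv2.INTER_CUBIC))
E
```

```text
7.85 [-179.99420419  -31.9828187    35.10320285] [ 24.4  24.1 118.   41.6   8.5  39.6] [28.1  0.2 26.5] [ 0.49959324 -0.00404244 -0.90511704]
```

Emit:
send_rows([
  [[0,0,0.004],[0,0,0]],
  [[0,0,0.004],[0,0,0]],
  [[0,0,0],[0,0,0]],
  [[0,0,0],[0,0,0]],
])

```text
time_s: 8.3
ee_pos: [571.6, 307.1, 59.7]
ee_rot: [-180.0, -32.0, 35.1]
force: [0.3, -0.1, 0.4]
gripper_width: 33.5
gripper_force: 12.0
```

Emit:
send_rows([
  [[0,0,0.002],[0,0,0]],
  [[0,0,0],[0,0,0]],
])

```text
time_s: 8.5
ee_pos: [572.0, 307.4, 58.9]
ee_rot: [-180.0, -32.0, 35.1]
force: [-0.5, 1.0, 0.4]
gripper_width: 33.9
gripper_force: 12.0
```

Emit:
send_rows([
  [[0,0,0.001],[0,0,0]],
  [[0,0,0],[0,0,0]],
])

```text
time_s: 8.7
ee_pos: [572.2, 307.5, 58.5]
ee_rot: [-180.0, -32.0, 35.1]
force: [0.8, -0.6, -1.0]
gripper_width: 34.0
gripper_force: 12.0
```

```bash
python3 - <<'E'
from h import *
s=state();print(s["time_s"],inchan(s["ee_pos"]).round(1),RC.inv().apply(s["force"]).round(2))
E
```

```text
8.7 [27.9  0.3 20.8] [-0.25 -0.94 -1.  ]
```

Emit:
send_rows([
  [[0,0,0.001],[0,0,0]],
  [[0,0,0],[0,0,0]],
])

```text
time_s: 8.9
ee_pos: [572.5, 307.7, 58.0]
ee_rot: [-180.0, -32.0, 35.1]
force: [0.4, 0.7, -0.4]
gripper_width: 34.0
gripper_force: 12.0
```

Emit:
send_rows([
  [[0,0,0.001],[0,0,0]],
  [[0,0,0],[0,0,0]],
])

```text
time_s: 9.1
ee_pos: [572.6, 307.8, 57.8]
ee_rot: [-180.0, -32.0, 35.1]
force: [-1.8, -1.9, 1.7]
gripper_width: 33.8
gripper_force: 12.0
```

Light contact (~2.8 N along the normal). Releasing.

Emit:
send_rows([
  [[0,0,0],[0,0,0]],
  [[0,0,0],[0,0,0]],
  [[0,0,0],[0,0,0]],
  [[0,0,0],[0,0,0]],
  [[0,0,0],[0,0,0]],
], grip=0.38)

```text
time_s: 9.6
ee_pos: [572.7, 307.9, 57.6]
ee_rot: [-180.0, -32.0, 35.1]
force: [-0.4, 0.0, -0.4]
gripper_width: 56.5
gripper_force: 0.0
```

Emit:
send_rows([
  [[0,0,-0.04],[0,0,0]],
  [[0,0,-0.06],[0,0,0]],
  [[0,0,-0.06],[0,0,0]],
  [[0,0,0],[0,0,0]],
  [[0,0,0],[0,0,0]],
])

```text
time_s: 10.1
ee_pos: [538.2, 283.5, 126.1]
ee_rot: [180.0, -32.0, 35.1]
force: [0.1, 0.7, -0.3]
gripper_width: 56.5
gripper_force: 0.0
```

```bash
python3 - <<'E'
from h import *
s=state();print(s["time_s"],inchan(s["ee_pos"]).round(1),s["qpos"].round(1))
im,k,o=snap("w6",["adapter_a"])
print(proj(k,chan(Q,[(37.6,17,14.5),(37.6,-17,14.5),(7.6,17,14.5),(7.6,-17,14.5),(0,0,14)])).round(1).tolist())
cv2.imwrite("pics/w6c.png",cv2.resize(im[130:270,230:410,::-1],None,fx=4,fy=4,interpolation=cv2.INTER_CUBIC))
E
```

```text
10.1 [ 28.5   0.2 100.2] [ 23.4  15.8 118.9  24.3  15.1  56.5]
adapter_a [(0.78, [297, 194, 43, 50])]
[[297.6, 197.6], [344.3, 197.6], [298.2, 236.2], [343.5, 236.3], [320.9, 245.4]]
```

View pics/w6c.png

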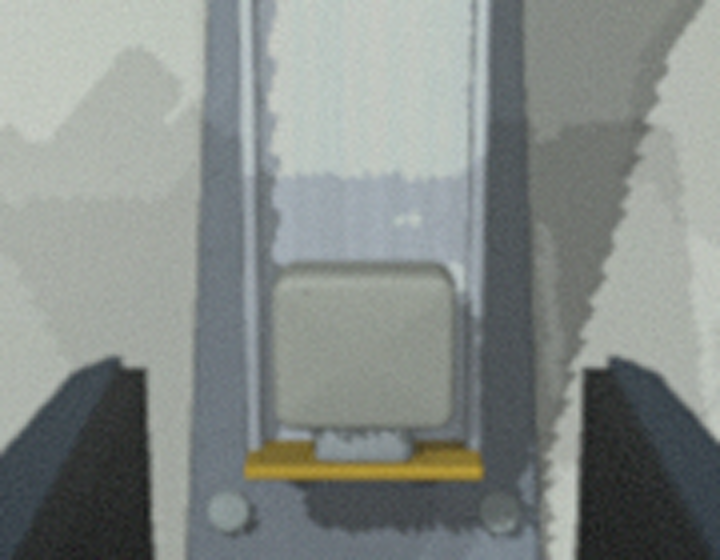

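The lower adapter lies flat, plug against the yellow stop (crop 360,455), top up. Now the second.

```bash
python3 - <<'E'
from h import *
rows([563.3,88.5,75],down(80),10)
E
```

```text
[[[-0.021,0.035,-0.001],[0.043,-0.106,-0.153]],[[-0.023,0.033,-0.001],[0.044,-0.105,-0.152]],[[-0.026,0.031,-0.0],[0.043,-0.106,-0.153]],[[-0.028,0.029,0.0],[0.044,-0.105,-0.152]],[[-0.031,0.027,0.002],[0.043,-0.106,-0.153]],[[-0.032,0.025,0.002],[0.044,-0.105,-0.153]],[[-0.033,0.022,0.004],[0.043,-0.106,-0.152]],[[-0.036,0.02,0.005],[0.044,-0.105,-0.153]],[[-0.036,0.017,0.007],[0.043,-0.106,-0.152]],[[-0.037,0.014,0.008],[0.044,-0.105,-0.153]]]
```

Emit:
send_rows([
  [[-0.021,0.035,-0.001],[0.043,-0.106,-0.153]],
  [[-0.023,0.033,-0.001],[0.044,-0.105,-0.152]],
  [[-0.026,0.031,0],[0.043,-0.106,-0.153]],
  [[-0.028,0.029,0],[0.044,-0.105,-0.152]],
  [[-0.031,0.027,0.002],[0.043,-0.106,-0.153]],
  [[-0.032,0.025,0.002],[0.044,-0.105,-0.153]],
  [[-0.033,0.022,0.004],[0.043,-0.106,-0.152]],
  [[-0.036,0.02,0.005],[0.044,-0.105,-0.153]],
  [[-0.036,0.017,0.007],[0.043,-0.106,-0.152]],
  [[-0.037,0.014,0.008],[0.044,-0.105,-0.153]],
])

```text
time_s: 11.2
ee_pos: [563.4, 87.7, 74.1]
ee_rot: [-179.9, 0.1, 80.2]
force: [0.3, 0.7, -0.3]
gripper_width: 56.5
gripper_force: 0.0
```

Emit:
send_rows([
  [[0,0,0],[0,0,0]],
  [[0,0,0],[0,0,0]],
  [[0,0,0],[0,0,0]],
])

```text
time_s: 11.5
ee_pos: [562.8, 89.0, 75.4]
ee_rot: [180.0, -0.1, 80.0]
force: [-1.0, -0.5, 0.9]
gripper_width: 56.0
gripper_force: 0.0
```

```bash
python3 - <<'E'
from h import *
s=state();print(s["time_s"],s["ee_pos"],s["ee_rot"],s["qpos"].round(1))
im,k,o=snap("w7",["adapter_b"])
for d in o["adapter_b"][:2]: print(np.array(np.nonzero(d["pixels"])[::-1]).mean(1).round(1))
q=fitadap(im,k,(562.6,84.6,79.9),proj(k,[563,86,10])[0])
for B in (adap((562.57,84.61,79.7),np.array([(4,0,14.5)])),adap(q,np.array([(4,0,14.5)]))): print(proj(k,B))
p=np.mean([pose()[0] for _ in range(1)],0);t=adap((562.57,84.61,79.9),np.array([(4,0,20.5)]))[0];print(plan(p,pose()[1],t,down(80)))
E
```

```text
11.5 [562.81541199  89.04915305  75.44039807] [ 1.79988196e+02 -9.92975522e-02  7.99529265e+01] [7.800e+00 2.570e+01 1.023e+02 1.000e-01 5.200e+01 1.780e+01]
adapter_b [(0.7, [295, 193, 52, 60])]
[321.3 222.5]
[561.89  84.24  80.6 ] err 215.8 of 2580.0
[[322.37920282 222.61581989]]
[[321.35910351 223.32110784]]
(array([-0.0008,  0.0008,  0.1048]), array([ 0.002 , -0.0031, -0.0005]))
```

The adapter is centred (321,222) and aligned to within 1 mm. Descending and gripping.

Emit:
send_rows([
  [[0,0,0.03],[0,0,0]],
  [[0,0,0.03],[0,0,0]],
  [[0,0,0.025],[0,0,0]],
  [[0,0,0.014],[0,0,0]],
  [[0,0,0.004],[0,0,0]],
  [[0,0,0],[0,0,0]],
  [[0,0,0],[0,0,0]],
  [[0,0,0],[0,0,0]],
])

```text
time_s: 12.4
ee_pos: [563.8, 88.5, 25.0]
ee_rot: [179.9, -0.1, 80.0]
force: [-0.4, 0.4, 0.4]
gripper_width: 56.6
gripper_force: 0.0
```

Emit:
send_rows([
  [[0,0,0],[0,0,0]],
  [[0,0,0],[0,0,0]],
  [[0,0,0],[0,0,0]],
  [[0,0,0],[0,0,0]],
], grip=0.9, grip_force=12)

```text
time_s: 12.8
ee_pos: [563.4, 88.4, 24.6]
ee_rot: [179.9, -0.1, 80.0]
force: [0.9, 0.1, -0.2]
gripper_width: 33.8
gripper_force: 12.0
```

```bash
python3 - <<'E'
from h import *
p,R=pose();p=np.array([563.4,88.5,24.6])
p,R=rows([563.4,88.5,139.6],R,3,p,R)
rows(chan(Q,[64.8,0,52])[0],RT,10,p,R)
E
```

```text
[[[0.0,0.0,-0.077],[0.0,0.0,0.0]],[[0.0,0.0,-0.076],[0.0,0.0,0.0]],[[0.0,0.0,-0.077],[0.0,0.0,0.0]]]
[[[0.046,-0.004,0.007],[-0.044,0.106,0.153]],[[0.044,-0.007,0.009],[-0.043,0.105,0.152]],[[0.044,-0.011,0.012],[-0.044,0.106,0.153]],[[0.041,-0.014,0.013],[-0.043,0.105,0.152]],[[0.04,-0.018,0.016],[-0.044,0.106,0.153]],[[0.038,-0.022,0.016],[-0.044,0.106,0.153]],[[0.034,-0.024,0.019],[-0.043,0.105,0.152]],[[0.032,-0.027,0.019],[-0.044,0.106,0.153]],[[0.029,-0.03,0.021],[-0.043,0.105,0.152]],[[0.025,-0.033,0.021],[-0.044,0.106,0.153]]]
```

Emit:
send_rows([
  [[0,0,-0.077],[0,0,0]],
  [[0,0,-0.077],[0,0,0]],
  [[0,0,-0.077],[0,0,0]],
  [[0,0,0],[0,0,0]],
])

```text
time_s: 13.2
ee_pos: [566.7, 88.9, 145.5]
ee_rot: [179.3, -0.3, 80.0]
force: [1.2, -0.0, 0.0]
gripper_width: 34.0
gripper_force: 12.0
```

Emit:
send_rows([
  [[0.046,-0.004,0.007],[-0.044,0.106,0.153]],
  [[0.044,-0.007,0.009],[-0.043,0.105,0.152]],
  [[0.044,-0.011,0.012],[-0.044,0.106,0.153]],
  [[0.041,-0.014,0.013],[-0.043,0.105,0.152]],
  [[0.04,-0.018,0.016],[-0.044,0.106,0.153]],
  [[0.038,-0.022,0.016],[-0.044,0.106,0.153]],
  [[0.034,-0.024,0.019],[-0.043,0.105,0.152]],
  [[0.032,-0.027,0.019],[-0.044,0.106,0.153]],
  [[0.029,-0.03,0.021],[-0.043,0.105,0.152]],
  [[0.025,-0.033,0.021],[-0.044,0.106,0.153]],
])

```text
time_s: 14.2
ee_pos: [584.0, 316.2, 103.7]
ee_rot: [-179.9, -32.0, 34.8]
force: [-0.1, 0.4, -0.8]
gripper_width: 34.0
gripper_force: 12.0
```

Emit:
send_rows([
  [[0,0,0],[0,0,0]],
  [[0,0,0],[0,0,0]],
  [[0,0,0],[0,0,0]],
])

```text
time_s: 14.5
ee_pos: [584.9, 315.4, 104.8]
ee_rot: [180.0, -32.0, 35.1]
force: [-0.7, -0.0, 0.8]
gripper_width: 34.0
gripper_force: 12.0
```

```bash
python3 - <<'E'
from h import *
s=state();print(s["time_s"],s["ee_rot"],s["qpos"].round(1),inchan(s["ee_pos"]).round(1))
im,k,o=snap("w8",["adapter_b"])
print(inchan(state()["ee_pos"]).round(1))
g=im.astype(int).sum(2)//3
for r in (205,228,236,244): print(r,g[r,280:364:1].tolist())
print(proj(k,chan(Q,[(80,21.25,5),(80,-21.25,5)])).round(1))
E
```

```text
14.5 [179.96439914 -31.98669682  35.12231513] [ 24.7  21.7 113.3  22.4  14.5  59.4] [65.1 -0.6 52.2]
adapter_b [(0.73, [288, 219, 64, 54]), (0.69, [292, 303, 50, 18])]
[65.3 -0.9 52.4]
205 [119, 115, 116, 147, 161, 163, 137, 102, 100, 109, 117, 129, 156, 167, 162, 159, 165, 157, 161, 153, 156, 156, 159, 161, 159, 161, 158, 154, 154, 152, 158, 155, 155, 156, 160, 163, 161, 160, 156, 162, 163, 156, 167, 161, 160, 159, 159, 159, 156, 156, 162, 158, 163, 159, 157, 157, 155, 158, 154, 156, 156, 159, 156, 154, 156, 153, 155, 152, 150, 155, 145, 123, 139, 161, 155, 139, 100, 85, 86, 93, 90, 90, 86, 93]
228 [56, 44, 47, 50, 50, 49, 46, 50, 78, 117, 138, 146, 145, 134, 136, 151, 160, 156, 158, 155, 157, 156, 156, 162, 155, 154, 154, 160, 156, 155, 155, 158, 157, 155, 157, 158, 157, 152, 153, 153, 155, 153, 153, 156, 153, 157, 154, 152, 155, 151, 156, 153, 153, 153, 157, 152, 155, 154, 152, 154, 155, 153, 155, 151, 154, 150, 154, 149, 150, 145, 135, 122, 101, 97, 68, 48, 42, 43, 50, 49, 45, 48, 48, 62]
236 [46, 47, 40, 48, 48, 42, 40, 55, 78, 91, 97, 95, 107, 131, 143, 140, 144, 139, 146, 140, 145, 141, 142, 138, 145, 140, 142, 144, 142, 138, 145, 139, 142, 141, 142, 144, 146, 144, 143, 143, 142, 139, 142, 140, 142, 144, 141, 140, 141, 142, 143, 140, 142, 144, 144, 136, 140, 141, 144, 143, 143, 142, 140, 141, 141, 133, 134, 137, 133, 133, 129, 121, 113, 93, 56, 48, 42, 40, 45, 42, 48, 46, 41, 47]
244 [47, 41, 42, 46, 39, 36, 40, 56, 75, 87, 93, 95, 93, 95, 100, 98, 99, 95, 96, 97, 99, 127, 135, 137, 143, 141, 140, 137, 135, 138, 139, 141, 141, 138, 140, 144, 139, 142, 138, 139, 139, 141, 138, 139, 140, 138, 138, 138, 142, 139, 139, 138, 140, 138, 132, 132, 134, 132, 138, 137, 135, 133, 136, 132, 133, 129, 132, 125, 128, 127, 126, 124, 108, 86, 55, 42, 39, 41, 44, 43, 37, 40, 38, 37]
[[285.1 204.2]
 [354.1 204.3]]
```

The adapter is about 1 mm to the right of the channel's middle (lips' mid column 318.8, adapter 320.8); I correct that and lower.

Emit:
send_rows([
  [[0,-0.002,0.014],[0,0,0]],
  [[0,0,0.014],[0,0,0]],
  [[0,0,0.012],[0,0,0]],
  [[0,0,0.008],[0,0,0]],
  [[0,0,0.002],[0,0,0]],
  [[0,0,0],[0,0,0]],
  [[0,0,0],[0,0,0]],
])

```text
time_s: 15.3
ee_pos: [594.7, 324.4, 83.5]
ee_rot: [180.0, -32.0, 35.1]
force: [0.0, 0.1, -0.0]
gripper_width: 34.0
gripper_force: 12.0
```

```bash
python3 - <<'E'
from h import *
s=state();print(s["time_s"],s["qpos"].round(1),inchan(s["ee_pos"]).round(1))
im,k,o=snap("w9",[])
g=im.astype(int).sum(2)//3
print([g[r,280:364].tolist() for r in (205,240)])
print(inchan(state()["ee_pos"]).round(1))
E
```

```text
15.3 [ 25.1  24.3 112.9  25.5  12.3  56.6] [65.   1.2 27.2]
[[114, 136, 151, 152, 141, 119, 87, 98, 113, 107, 109, 122, 136, 143, 150, 154, 153, 153, 154, 149, 145, 148, 152, 148, 153, 151, 152, 151, 148, 148, 145, 151, 151, 145, 145, 150, 151, 156, 156, 154, 149, 151, 150, 154, 152, 149, 150, 153, 154, 152, 152, 150, 150, 147, 149, 150, 149, 153, 154, 155, 152, 146, 145, 151, 147, 148, 148, 146, 153, 149, 147, 145, 145, 144, 147, 139, 152, 145, 122, 112, 135, 151, 148, 134], [48, 41, 45, 42, 38, 38, 47, 47, 71, 87, 92, 89, 90, 90, 98, 111, 122, 125, 130, 129, 133, 130, 131, 135, 130, 135, 130, 134, 138, 135, 135, 132, 133, 135, 135, 136, 133, 132, 134, 133, 132, 131, 132, 132, 132, 132, 132, 133, 134, 130, 133, 135, 133, 131, 132, 132, 132, 127, 132, 127, 126, 128, 131, 126, 123, 126, 126, 126, 124, 123, 119, 114, 104, 76, 56, 35, 37, 39, 43, 35, 40, 42, 39, 44]]
[65.1  1.2 27.3]
```

Emit:
send_rows([
  [[0,0.001,0.004],[0,0,0]],
  [[0,0,0.003],[0,0,0]],
  [[0,0,0],[0,0,0]],
  [[0,0,0],[0,0,0]],
])

```text
time_s: 15.75
ee_pos: [596.5, 325.0, 80.4]
ee_rot: [-180.0, -32.0, 35.1]
force: [-0.5, 0.1, -0.0]
gripper_width: 34.0
gripper_force: 12.0
```

Emit:
send_rows([
  [[0,0,0.002],[0,0,0]],
  [[0,0,0],[0,0,0]],
])

```text
time_s: 15.95
ee_pos: [596.9, 325.3, 79.5]
ee_rot: [-180.0, -32.0, 35.1]
force: [0.3, 0.1, -0.2]
gripper_width: 33.9
gripper_force: 12.0
```

Emit:
send_rows([
  [[0,0,0.001],[0,0,0]],
  [[0,0,0],[0,0,0]],
])

```text
time_s: 16.15
ee_pos: [597.2, 325.5, 79.2]
ee_rot: [-180.0, -32.0, 35.1]
force: [0.3, -0.8, -0.4]
gripper_width: 34.3
gripper_force: 12.0
```

```bash
python3 - <<'E'
from h import *
s=state();print(s["time_s"],inchan(s["ee_pos"]).round(1),RC.inv().apply(s["force"]).round(2))
E
```

```text
16.15 [65.   0.6 22.1] [-0.38 -0.89 -0.24]
```

Emit:
send_rows([
  [[0,0,0.001],[0,0,0]],
  [[0,0,0],[0,0,0]],
])

```text
time_s: 16.35
ee_pos: [597.4, 325.6, 78.7]
ee_rot: [-180.0, -32.0, 35.1]
force: [-0.1, 0.1, -0.1]
gripper_width: 34.0
gripper_force: 12.0
```

Emit:
send_rows([
  [[0,0,0.001],[0,0,0]],
  [[0,0,0],[0,0,0]],
])

```text
time_s: 16.55
ee_pos: [597.5, 325.7, 78.6]
ee_rot: [-180.0, -32.0, 35.1]
force: [-2.5, -1.2, 2.7]
gripper_width: 33.9
gripper_force: 12.0
```

Contact at about 3.7 N. Releasing and retreating.

Emit:
send_rows([
  [[0,0,0],[0,0,0]],
  [[0,0,0],[0,0,0]],
  [[0,0,0],[0,0,0]],
  [[0,0,0],[0,0,0]],
  [[0,0,0],[0,0,0]],
], grip=0.38)

```text
time_s: 17.05
ee_pos: [597.6, 325.8, 78.2]
ee_rot: [-180.0, -32.0, 35.1]
force: [-0.5, -0.4, -0.2]
gripper_width: 56.5
gripper_force: 0.0
```

Emit:
send_rows([
  [[0,0,-0.04],[0,0,0]],
  [[0,0,-0.06],[0,0,0]],
  [[0,0,-0.06],[0,0,0]],
  [[0,0,-0.04],[0,0,0]],
  [[0,0,0],[0,0,0]],
  [[0,0,0],[0,0,0]],
  [[0,0,0],[0,0,0]],
])

```text
time_s: 17.75
ee_pos: [554.1, 295.3, 161.8]
ee_rot: [-180.0, -31.9, 35.1]
force: [0.3, -0.0, 0.3]
gripper_width: 56.3
gripper_force: 0.0
```

```bash
python3 - <<'E'
from h import *
s=state();print(s["time_s"],inchan(s["ee_pos"]).round(1))
im,k,o=snap("w10",["adapter_a"])
print(proj(k,chan(Q,[(74.8,0,14.5),(44.8,0,14.5),(37.6,0,14.5),(7.6,0,14.5)])).round(1).tolist())
cv2.imwrite("pics/w10c.png",cv2.resize(im[130:280,230:410,::-1],None,fx=4,fy=4,interpolation=cv2.INTER_CUBIC))
E
```

```text
17.75 [ 64.1   0.7 120.1]
adapter_a [(0.69, [299, 228, 40, 42]), (0.6, [301, 188, 43, 46])]
[[321.7, 188.9], [321.6, 225.2], [321.6, 233.6], [321.6, 267.5]]
```

View pics/w10c.png

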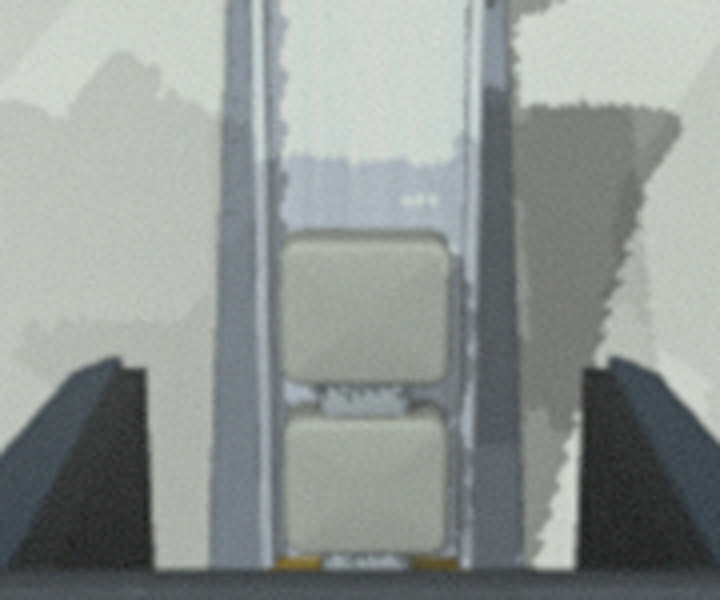

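Both adapters lie flat in line, tops up. The lower one rests on the stop and the upper plug meets the lower hood at crop (365,405), as the model predicts (uphill edge at row 188 against 189). The gripper is 100 mm clear.

```bash
python3 -c "
from workcell import *
print(job_done())"
```

```text
the job is handed in; nothing more can be done
None
```

Both cream adapters are in the chute, flat, tops up and plugs downhill, the lower against the yellow stop and the second against it; contact forces were under 5 N, grip was 12 N, and the job was handed in at about 18 s.

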